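# Gauge the next soil canister

### The arm

A 6-joint arm with a two-finger parallel gripper is mounted at the origin on the work surface. World frame = base frame: x ahead of the robot, y to its left, z up, the work surface at z = 0. Lengths are in m, angles in degrees, forces in N, time in s.
With the tool pointing down it reaches from about 0.4 to 0.825 m from the base axis. Payload 7 kg.
Tool frame: the origin (TCP) lies midway between the tips of the shut fingers; the grasp point (between the pads) lies 19 mm behind it; z points along the fingers, y is the direction in which the jaws open and shut (so a half turn about z gives the same grasp; the last joint's range is limited). The gripper opens to 88 mm and grips with 3 to 60 N. Pads are 19 mm wide; open, the fingers measure 130 mm over their backs; the gripper's body (78 mm by 193 mm) begins 47 mm behind the grasp point.
Start: joints at [-48.868, 20.546, 0.682, 0, -70.136, -16.507], TCP at [0.281, -0.614, 0.227] pointing down, gripper open.
Joint ranges: [-176.03, 176.03], [-82.01, 121.73], [-58.28, 71.71], [-173.87, 95.51], [-174.79, -0.11], [-173.66, 173.66]. Speed limits (degrees/s): [136.94, 136.94, 172.46, 180, 180, 180].

### API

Orientations are given as a 3x3 rotation matrix whose columns are the frame's x, y, z axes.
In Python, from rig import robot gives the robot as it stands. Calls block until the motion is done:
- robot.goto(position, orientation): joint-space move of the TCP to a pose.
- robot.servo_line(position, ori=None, speed=0.15): straight line of the TCP; ori=None keeps the orientation; speed is the mean speed in m/s.
- robot.movej(angles): joint-space move.
- robot.move_gripper(opening): opening from 0.0 (shut) to 1.0 (fully open); the grip force is fixed at half the most; returns when the fingers have stopped.
- robot.dwell(seconds).
- robot.ik(position, orientation): joint angles nearest the present ones, or None.
- robot.grab_frame(name): name is "scene" or "top" or "wrist"; returns (picture, depth): 480x640x3 uint8, red, green, blue; 480x640 float32, m along the optical axis (not along the pixel's ray), 0 where there is no reading.
- robot.camera_info(name): a dict with "vfov" (degrees; the focal length in pixels is half the picture's height over the tangent of half this angle, whatever the lens; pixels are square), "cx", "cy" (the principal point, pixels), "k1" (the pictures are not rectified: a ray, as slopes to the right and down, at radius r is drawn at 1 + k1 r^2 times it, then the intrinsics apply), "view" (4x4, takes a point from world to camera coordinates); the wrist camera has in their place "T_tool_cam" (4x4, takes a point from camera to tool coordinates, whose origin is the TCP and whose axes are the flange's). Camera axes: x right, y down, z forward; pixel columns grow to the right and rows downward; lengths in m; the calibration is good to about 2 mm. A picture is of the moment at which its call begins: read the wrist's pose just before it. camera_info takes no time and is no camera call.
A pose or a line that the arm cannot do raises robot.Unreachable and nothing moves.
- robot.job_done(): hands the job in, once; it reports no verdict.
Readings, each from a call of its own:
- robot.read_t(): time.
- robot.read_qpos(): joint angles.
- robot.read_qvel(): joint speeds.
- robot.read_effort(): joint torques, N m.
- robot.read_position(): TCP position.
- robot.read_tcp_rot(): TCP orientation.
- robot.read_force(): force on the tool from outside, world axes, zero at the start.
- robot.read_ft_torque(): the same for the moment, N m.
- robot.read_grip_width(): opening from 0.0 (shut) to 1.0 (fully open).
Only numpy, scipy, OpenCV 4.12 (cv2) and the standard library are available. Lean on these libraries where they do the work, as an engineer would, in place of code of your own. Each camera call takes 0.05 s, during which the arm holds its last target. There are 200 camera calls.

### The job

First lift the jar off the gauge bed and set it down upright, without dropping it, in a free spot on the steel tray. Then slide the wide canister upright off the loading plate to the middle of the bed, centred between the gauge's jaws, and slide the movable jaw shut until it nips the canister firmly between both jaws. Leave the other tins standing where they are and do not tip the jar or the canister.

Things in the scene. Friction and masses are not known exactly. Their poses are not given: they have to be found in the camera images.
- gauge: Fixed bench gauge. Origin at bench level under the bed. Steel bed: x -135 to +165, y -75 to +75 mm, top 22 mm above the bench. Grey loading plate joined to its -y side: x -140 to +140, y -401 to -76 mm, top 24 mm above the bench (2 mm step down to the bed). The jaws face each other along the gauge's x axis, at y = 0; the bed is open at its y sides.
- bed_centre (a point): Point on the bed's top surface, on the jaw line, 46 mm from the fixed jaw's face: where the canister's underside centre is when nipped. Axes as the gauge.
- plate_centre (a point): Centre of the loading plate's top surface. Axes as the gauge.
- fixed_jaw: Fixed dark steel jaw, at the gauge's -x (robot) side; same origin and axes as the gauge. Its upright face lies at x = -46 mm, 40 mm wide (y -20 to +20), reaching 50 mm above the bed.
- jaw: The movable jaw, sliding along the gauge's x axis. Axes as the gauge; origin at bench level at gauge x = 0 when fully open, x = -t after sliding t towards the fixed jaw. Its dark steel block (40 mm wide, 50 mm high) has its face at own x = +103 mm, its back at +121 mm. Both jaws nip the canister at t = 57 mm; it stops at 85. Slides stiffly (about 3 N), stays where left.
- jaw_handle (a point): Centre of the top of the movable jaw's upright black handle, a bar 14 mm (x) by 30 mm (y) by 75 mm high whose top is 85 mm above the bed. It stands 17 mm behind (+x of) the jaw block's back, joined to it below by a low carriage (13 mm above the bed) that ends at x = +14.5 mm from the handle's centre.
- canister: The thing to gauge: the wide, closed metal canister, 92 mm in diameter (too wide for the gripper), 90 mm high, about 0.55 kg. Origin at the centre of its underside. Starts upright on the loading plate among the smaller tins.
- jar: White jar standing on the gauge bed between the jaws at the start: 56 mm in diameter up to 78 mm, a 52 mm grey cap from 82 to 100 mm, 100 mm high, about 0.25 kg. Origin at the centre of its underside.
- tray: Fixed low steel tray on the bench, 230 mm (x) by 140 mm (y), rim 14 mm high and 4 mm thick. Origin under its centre at bench level.
- tray_floor (a point): Centre of the tray's floor surface, 4 mm above the bench. Axes as the tray.
- tray_tin: Bystander: tin 62 mm in diameter, 45 mm high, standing somewhere in the tray; the jar fits in the longer free end. Origin at the centre of its underside.
- tall_tin: Bystander: tin 54 mm in diameter, 80 mm high, on the loading plate. Origin at the centre of its underside.
- low_tin: Bystander: tin 60 mm in diameter, 55 mm high, on the loading plate. Origin at the centre of its underside.
Things that resemble listed ones, but are neither listed nor needed, are in the scene too. What is shaped like the canister but orange or yellow is not meant.

How it is judged:
By the outcome, as a careful person would: the job done as asked, in the order asked, and still so for the second after the job is handed in, with the robot touching nothing.
It also fails if it takes over 72 s, if anything falls off the work surface, if the arm or the gripper's body presses on something with over 40 N, if the wrist force passes 120 N, or if a joint passes its speed limit or range.

## Working session

There is one attempt and no reset: what is moved stays moved. The work goes in short steps, each a Python script; the robot and the scene stay as the last script left them, time stands still between calls to the robot, and variables do not carry over. Pictures are saved under pics/ and viewed, about 8 in all and at most 12, crops included, and the job is handed in when it is done.

```bash
mkdir -p pics; ls; cat > h.py <<'E'
import numpy as np, cv2
from rig import robot
def save(name,fn):
    im,d=robot.grab_frame(name); cv2.imwrite('pics/'+fn+'.png',im[:,:,::-1]); np.save('pics/'+fn+'.npy',d); return im,d
def ray(name,u,v):
    c=robot.camera_info(name); f=240/np.tan(np.radians(c['vfov']/2))
    p=np.array([(u-c['cx'])/f,(v-c['cy'])/f]); q=p.copy()
    for _ in range(20): q=p/(1+c['k1']*(q@q))
    return np.array([q[0],q[1],1.]),c
def onz(name,u,v,z):
    r,c=ray(name,u,v); V=np.linalg.inv(np.array(c['view'])); d=V[:3,:3]@r; o=V[:3,3]
    return o+d*(z-o[2])/d[2]
def cloud(name,d):
    c=robot.camera_info(name); f=240/np.tan(np.radians(c['vfov']/2))
    v,u=np.mgrid[:480,:640]; p=np.stack([(u-c['cx'])/f,(v-c['cy'])/f],-1); q=p.copy()
    for _ in range(20): q=p/(1+c['k1']*(q**2).sum(-1,keepdims=True))
    P=np.concatenate([q*d[...,None],d[...,None]],-1)
    V=np.linalg.inv(np.array(c['view'])); return P@V[:3,:3].T+V[:3,3]
E
python3 - <<'E'
from h import *
for n in('scene','top'):
    save(n,n+'0'); c=robot.camera_info(n); print(n,{k:np.round(v,3).tolist() for k,v in c.items()})
print(robot.read_tcp_rot(),robot.read_t())
E
```

```text
pics
scene {'vfov': 55.99, 'cx': 320.21, 'cy': 236.868, 'k1': 0.012, 'view': [[0.435, 0.901, 0.005, -0.222], [0.609, -0.289, -0.739, -0.206], [-0.664, 0.324, -0.674, 1.516], [0.0, 0.0, 0.0, 1.0]]}
top {'vfov': 42.379, 'cx': 323.049, 'cy': 242.951, 'k1': -0.03, 'view': [[-0.005, -1.0, -0.017, 0.031], [-0.992, 0.007, -0.128, 0.466], [0.128, 0.016, -0.992, 1.702], [0.0, 0.0, 0.0, 1.0]]}
[[-9.09087333e-01 -4.16604919e-01 -7.50038805e-04]
 [-4.16605573e-01  9.09086391e-01  1.31539627e-03]
 [ 1.33849512e-04  1.50828044e-03 -9.99998854e-01]] 0.1
```

View pics/top0.png

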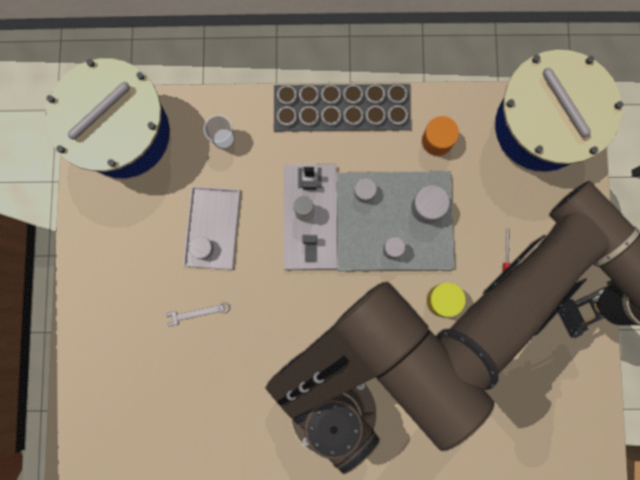

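View pics/scene0.png

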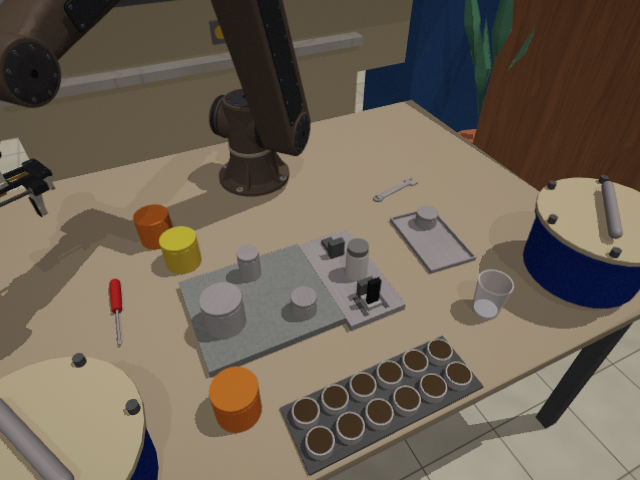

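Top view: the gauge bed spans (283-337, 163-270), with the plate to its right up to (453, 270). The jar is at (303,207), the jaw and handle at (310,175) and the fixed jaw at (310,245). The tray is at (213,230) with its tin at (201,248).

For the canister there are three things of that shape: grey-white (432,203), orange (441,135) and yellow (448,300). The grey one on the plate fits the description. Next I'll measure it with depth and confirm in a crop.

```bash
python3 - <<'E'
from h import *
im=cv2.imread('pics/top0.png'); cv2.imwrite('pics/c1.png',cv2.resize(im[155:280,180:465],None,fx=2.8,fy=2.8,interpolation=cv2.INTER_CUBIC))
d=np.load('pics/top0.npy'); P=cloud('top',d)
roi=np.zeros(d.shape,bool); roi[150:285,175:470]=1; roi&=d>0
def comps(lo,hi,minn=12):
    m=(roi&(P[...,2]>lo)&(P[...,2]<hi)).astype(np.uint8)
    n,l,s,c=cv2.connectedComponentsWithStats(m,connectivity=4)
    for i in range(1,n):
        if s[i,4]<minn: continue
        q=P[l==i]; r=cv2.minAreaRect((q[:,:2]*1000).astype(np.float32)); (cx,cy),R=cv2.minEnclosingCircle((q[:,:2]*1000).astype(np.float32))
        print((lo,hi),'px',c[i].round(0),s[i,4],'z',np.median(q[:,2]).round(4),'mean',q.mean(0).round(4),'rect',np.round(r[0],1),np.round(r[1],1),round(r[2],2),'circ',round(cx,1),round(cy,1),round(R,1))
comps(.012,.034,300)   # gauge
comps(.040,.058);comps(.060,.135)
comps(.002,.02,300)
E
```

```text
(0.012, 0.034) px [365. 221.] 13708 z 0.0242 mean [ 0.5286 -0.0898  0.0241] rect [542.7 -97.9] [477.9 304.9] 89.47 circ 544.5 -96.9 280.1
(0.04, 0.058) px [441. 152.] 13 z 0.0475 mean [ 0.7206 -0.3073  0.0476] rect [ 720.1 -307.7] [ 3.1 18. ] 2.5 circ 720.1 -307.7 9.0
(0.04, 0.058) px [312. 176.] 12 z 0.0435 mean [0.6534 0.0577 0.0459] rect [652.4  57.6] [ 6.1 11.7] 2.36 circ 653.2 57.6 6.0
(0.04, 0.058) px [309. 188.] 16 z 0.0436 mean [0.6202 0.0671 0.0464] rect [619.9  67.8] [30.8  1.8] 89.29 circ 620.3 67.8 15.4
(0.04, 0.058) px [415. 214.] 20 z 0.0527 mean [ 0.5413 -0.2273  0.0501] rect [ 540.9 -227.7] [34.   4.2] 34.34 circ 541.8 -229.1 17.0
(0.04, 0.058) px [200. 247.] 380 z 0.0495 mean [0.4551 0.3687 0.0495] rect [455.8 368.9] [62.6 59.8] 84.67 circ 454.7 369.5 32.3
(0.06, 0.135) px [309. 170.] 99 z 0.1043 mean [0.6583 0.064  0.0973] rect [660.3  64.4] [28.6 16.9] 89.57 circ 660.2 64.3 15.5
(0.06, 0.135) px [365. 188.] 387 z 0.0793 mean [ 0.6096 -0.0903  0.0788] rect [610.5 -90.3] [59.3 57.7] 36.07 circ 611.4 -90.3 30.5
(0.06, 0.135) px [310. 183.] 102 z 0.0728 mean [0.6272 0.
[... 163 characters left out ...]
8] [89.  89.7] 44.35 circ 564.6 -264.0 46.2
(0.06, 0.135) px [304. 207.] 388 z 0.1216 mean [0.5522 0.0774 0.1156] rect [555.5  77.4] [52.  53.8] 75.52 circ 555.6 78.3 27.3
(0.06, 0.135) px [310. 238.] 114 z 0.0717 mean [0.4741 0.0628 0.0719] rect [474.8  62.9] [21.  38.5] 0.51 circ 474.8 62.8 21.0
(0.06, 0.135) px [394. 247.] 356 z 0.1042 mean [ 0.4448 -0.1641  0.1021] rect [ 446.1 -165. ] [52.5 52.9] 16.34 circ 447.5 -165.2 27.7
(0.06, 0.135) px [447. 283.] 40 z 0.0909 mean [ 0.347  -0.3033  0.0905] rect [ 347.9 -304.6] [47.8  6.2] 89.38 circ 345.4 -304.6 23.9
(0.002, 0.02) px [213. 226.] 3121 z 0.0068 mean [0.5194 0.3421 0.0076] rect [521.8 346.9] [185.4 261.6] 80.62 circ 514.2 347.3 141.3
```

View pics/c1.png

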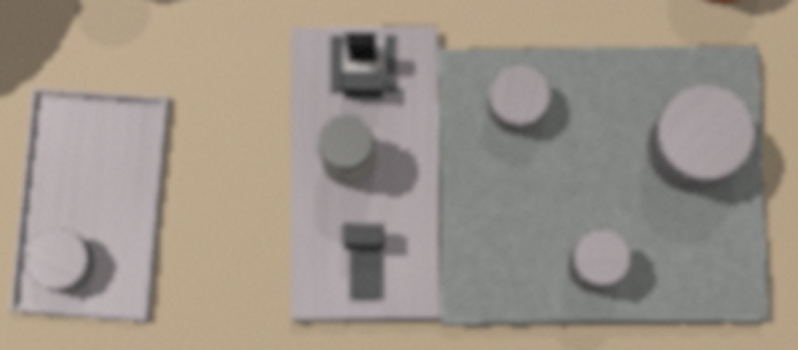

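Crop (2.8x): the wide grey canister is at (706,133) on the plate, with r≈46 mm and its top at z≈0.114, so it matches. The tall tin is at (600,258), the low tin at (520,95) and the jar at (347,140). The jaw seems already about 15 mm in from fully open. One refinement of the gauge yaw and the tray, then I move.

```bash
python3 - <<'E'
from h import *
for n in('top','scene'):
    d=np.load(f'pics/{n}0.npy'); P=cloud(n,d).reshape(-1,3)*1000; P=P[d.ravel()>0]
    g=P[(P[:,2]>14)&(P[:,2]<32)&(P[:,0]>360)&(P[:,0]<720)&(P[:,1]>-360)&(P[:,1]<160)]
    def edge(a,lo,hi,side):
        b=1-a; X=[];Y=[]
        for s in np.arange(lo,hi,6.):
            q=g[(g[:,b]>=s)&(g[:,b]<s+6),a]
            if len(q)>5: X.append(s+3);Y.append(np.percentile(q,1 if side<0 else 99))
        X,Y=np.array(X),np.array(Y); k=np.abs(Y-np.median(Y))<6; p=np.polyfit(X[k],Y[k],1)
        print(n,'xy'[a],side,'mid',np.polyval(p,(lo+hi)/2).round(1),'slope deg',np.degrees(p[0]).round(2),'rms',np.std(Y[k]-np.polyval(p,X[k])).round(2))
    edge(0,-320,-20,-1);edge(0,-320,-20,1);edge(0,0,130,-1);edge(0,0,130,1);edge(1,420,640,-1);edge(1,420,680,1)
    # circles of tops
    for nm,c,z,r in(('can',(565,-264),114,46),('tall',(447,-165),104,27),('low',(611,-90),79,30),('jar',(555,78),122,26),('ttin',(455,369),49,31)):
        q=P[(np.abs(P[:,2]-z)<5)&(np.hypot(P[:,0]-c[0],P[:,1]-c[1])<r+12)]
        (x,y),R=cv2.minEnclosingCircle(q[:,:2].astype(np.float32)); print(n,nm,round(x,1),round(y,1),round(R,1),q.mean(0).round(1))
    for nm,c,z in(('fix',(474,63),72),('mov',(627,64),72),('hand',(660,64),106)):
        q=P[(np.abs(P[:,2]-z)<4)&(np.abs(P[:,0]-c[0])<25)&(np.abs(P[:,1]-c[1])<26)]
        print(n,nm,np.percentile(q,1,0).round(1),np.percentile(q,99,0).round(1)) if len(q) else 0
c=[(37,92),(170,98),(152,318),(13,308)]
print('tray',[onz('top',u/2.8+180-.3,v/2.8+155-.3,.014)[:2].round(4) for u,v in c])
for y in(-.313,-.2,0.016):
  for R in([[0,1,0],[1,0,0],[0,0,-1]],[[0,-1,0],[-1,0,0],[0,0,-1]],[[1,0,0],[0,-1,0],[0,0,-1]],[[-1,0,0],[0,1,0],[0,0,-1]]):
    q=robot.ik([.55,y,.057],np.array(R,float)); print(y,R[0],R[1],None if q is None else np.round(q,0))
E
```

```text
top x -1 mid 394.2 slope deg 0.08 rms 0.92
top x 1 mid 667.4 slope deg 0.2 rms 1.17
top x -1 mid 398.3 slope deg -0.06 rms 1.22
top x 1 mid 692.9 slope deg 0.56 rms 1.13
top y -1 mid -330.2 slope deg 0.18 rms 1.3
top y 1 mid 134.9 slope deg 0.33 rms 1.44
top can 565.1 -264.1 46.0 [ 564.2 -264.2  114.1]
top tall 446.8 -165.8 27.1 [ 446.5 -165.9  104.4]
top low 611.6 -90.7 30.1 [610.9 -90.6  79.1]
top jar 557.1 78.5 25.9 [557.2  78.3 122.6]
top ttin 455.8 369.3 31.2 [455.2 368.5  49.3]
top fix [465.7  43.7  68.3] [485.2  82.   75.9]
top mov [617.4  45.8  68.2] [636.7  81.9  75.7]
top hand [653.1  50.1 102.6] [667.8  77.5 109.6]
scene x -1 mid 394.0 slope deg 0.08 rms 1.68
scene x 1 mid 671.1 slope deg -0.55 rms 0.54
scene x -1 mid 398.4 slope deg -1.05 rms 2.0
scene x 1 mid 694.6 slope deg 0.23 rms 0.65
scene y -1 mid -333.0 slope deg -0.14 rms 0.85
scene y 1 mid 134.8 slope deg -0.1 rms 1.56
scene can 565.2 -266.3 47.0 [ 568.  -266.9  114.7]
scene tall 446.5 -166.6 27.8 [ 448.7 -165.8  104.7]
scene low 610.4 -91.2 30.7 [612.5 -91.2  79.7]
scene jar 558.0 79.6 26.8 [558.7  77.5 122.9]

[... 297 characters left out ...]
4205])]
-0.313 [0, 1, 0] [1, 0, 0] [ -12.   25.  -16.    0.  -48. -168.]
-0.313 [0, -1, 0] [-1, 0, 0] [-12.  25. -16.   0. -48.  12.]
-0.313 [1, 0, 0] [0, -1, 0] [-12.  25. -16.   0. -48. 102.]
-0.313 [-1, 0, 0] [0, 1, 0] [-12.  25. -16.   0. -48. -78.]
-0.2 [0, 1, 0] [1, 0, 0] None
-0.2 [0, -1, 0] [-1, 0, 0] [ -1.  22. -23.   0. -46.   1.]
-0.2 [1, 0, 0] [0, -1, 0] [ -1.  22. -23.   0. -46.  91.]
-0.2 [-1, 0, 0] [0, 1, 0] [ -1.  22. -23.   0. -46. -89.]
0.016 [0, 1, 0] [1, 0, 0] [ 22.  19. -27.   0. -44. 158.]
0.016 [0, -1, 0] [-1, 0, 0] [ 22.  19. -27.   0. -44. -22.]
0.016 [1, 0, 0] [0, -1, 0] [ 22.  19. -27.   0. -44.  68.]
0.016 [-1, 0, 0] [0, 1, 0] [  22.   19.  -27.    0.  -44. -112.]
```

Both cameras agree to about 2 mm:

| Item | Position (m) |
|---|---|
| Canister | (0.565, -0.265) |
| Jar | (0.5575, 0.079) |
| Fixed jaw face | x = 0.485 |
| Jaw line | y ≈ 0.064 |
| Movable jaw face | x = 0.617 |
| Tray centre | (0.515, 0.341) |

The gauge yaw is about 0. Jar first.

```bash
python3 - <<'E'
from h import *
R=np.array([[1,0,0],[0,-1,0],[0,0,-1.]])
j=[.5575,.0785]; p=[.560,.3375]
robot.goto([*j,.16],R)
robot.servo_line([*j,.066],R,speed=.12)
robot.move_gripper(0.0); w=robot.read_grip_width(); print('w',w,'t',robot.read_t(),robot.read_position())
if w>.5:
    robot.servo_line([*j,.145],speed=.15); print(robot.read_force(),robot.read_grip_width())
    robot.servo_line([*p,.145],speed=.25)
    robot.servo_line([*p,.060],speed=.12); robot.servo_line([*p,.0485],speed=.03)
    print(robot.read_force(),robot.read_t())
    robot.move_gripper(1.0); robot.servo_line([*p,.18],speed=.25)
    robot.goto([.565,-.36,.16],np.array([[0,-1,0],[-1,0,0],[0,0,-1.]]))
save('top','top1'); save('scene','scene1'); print(robot.read_t())
a=cv2.imread('pics/scene1.png')[150:390,170:500]; b=cv2.imread('pics/top1.png')[120:300,170:480]
cv2.imwrite('pics/s1.png',cv2.resize(a,None,fx=2.2,fy=2.2))
d=np.load('pics/top1.npy'); P=cloud('top',d)[d>0]*1000
for nm,c,z,r in(('can',(565,-264),114,46),('jar',(560,337),104,26),('tall',(447,-165),104,27),('low',(611,-90),79,30)):
    q=P[(np.abs(P[:,2]-z)<5)&(np.hypot(P[:,0]-c[0],P[:,1]-c[1])<r+12)]
    if len(q):(x,y),rr=cv2.minEnclosingCircle(q[:,:2].astype(np.float32)); print(nm,round(x,1),round(y,1),round(rr,1),len(q))
E
```

```text
w 0.6314440312627693 t 4.3 [0.55760748 0.07844055 0.0662167 ]
[-0.1295467  -0.21271877 -2.47180599] 0.6339506804081769
[ 0.63712686  0.15614155 -2.41846574] 7.55
11.5583
can 563.6 -267.4 44.3 318
jar 559.4 337.9 25.9 221
low 610.7 -89.7 30.5 298
```

View pics/s1.png

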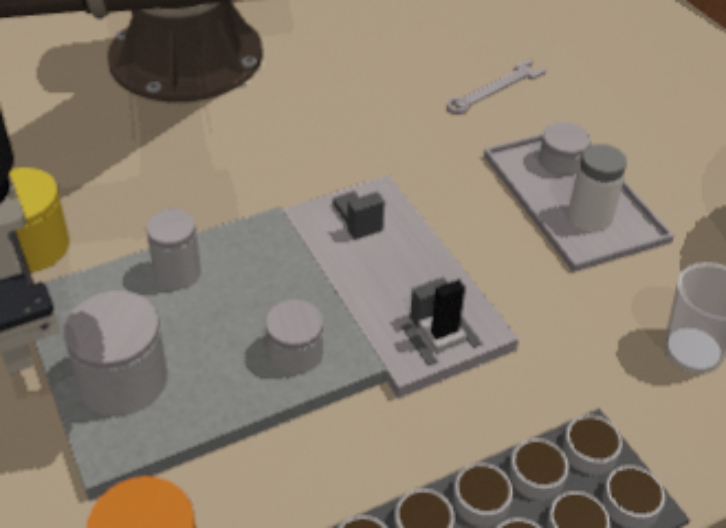

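The jar stands upright in the tray (597,190 in the crop) and the bed is free. Next I push the canister with two half-open fingers acting as a V, stopping partway before the gap between the tins to check.

```bash
cat >> h.py <<'E'
from scipy.optimize import least_squares
OFF=.0493; Z=.058
def push(x,y,s=.06): robot.servo_line([x,y-OFF,Z],speed=s)
def circ(n,d,c,r,zlo,zhi):
    P=cloud(n,d)[d>0]; q=P[(P[:,2]>zlo)&(P[:,2]<zhi)&(np.abs(np.hypot(P[:,0]-c[0],P[:,1]-c[1])-r)<.012)][:,:2]
    if len(q)<20: return None
    f=least_squares(lambda p:np.hypot(*(q-p).T)-r,c,loss='soft_l1',f_scale=.001); return f.x.round(4),len(q),round(float(np.median(abs(f.fun))),4)
def look(tag,c):
    for n in('scene','top'):
        im,d=save(n,tag+n); print(n,'side',circ(n,d,c,.046,.045,.105))
        P=cloud(n,d)[d>0]; q=P[(abs(P[:,2]-.114)<.004)&(np.hypot(P[:,0]-c[0],P[:,1]-c[1])<.06)]; print('  top z',np.median(q[:,2]).round(4) if len(q) else None,len(q))
E
python3 - <<'E'
from h import *
robot.move_gripper(46/88)
print('w',robot.read_grip_width()*88)
robot.servo_line([.565,-.350,Z],speed=.2)
push(.565,-.275); push(.565,-.264,.03); print(robot.read_force())
push(.538,-.165); print(robot.read_force(),robot.read_t(),robot.read_position())
look('m',(.538,-.165))
cv2.imwrite('pics/m1.png',cv2.resize(cv2.imread('pics/mscene.png')[150:390,170:500],None,fx=2.2,fy=2.2))
E
```

```text
w 46.17041245997278
[ 1.18621926 -1.2830157  -0.51196943]
[ 1.41914606 -1.40958414 -0.06018818] 16.0417 [ 0.53805101 -0.21438981  0.05794149]
scene side (array([ 0.5364, -0.1635]), 325, 0.0006)
  top z 0.1149 502
top side (array([ 0.5388, -0.1646]), 105, 0.0004)
  top z 0.1139 358
```

View pics/m1.png

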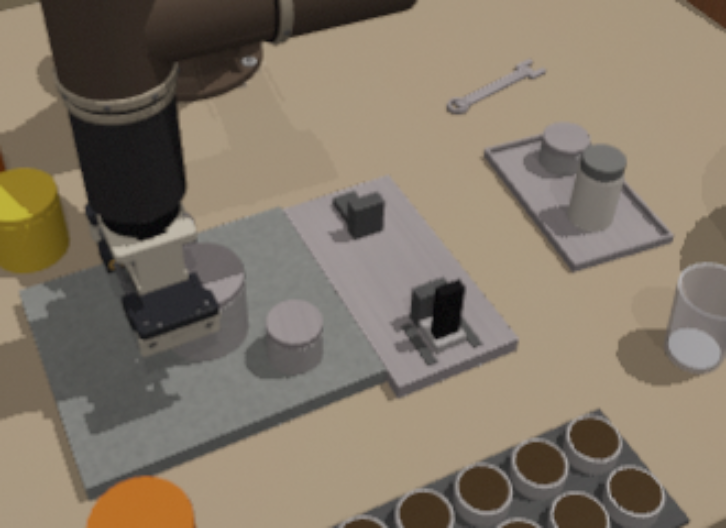

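The canister is upright against the fingers at the predicted centre (side fit within 1.5 mm), and the low tin at (294,335) is clear. I continue through the gap.

```bash
python3 - <<'E'
from h import *
for p in((.527,-.115),(.525,-.09),(.5345,0.0),(.5345,.040)): push(*p); print(p,robot.read_force().round(1))
push(.5345,.0635,.03); print(robot.read_force().round(1),robot.read_t())
robot.servo_line([.5345,-.02,Z],speed=.15); robot.servo_line([.5345,-.03,.17],speed=.25)
robot.goto([.70,-.08,.20],np.array([[1,0,0],[0,-1,0],[0,0,-1.]])); 
look('e',(.5345,.0635))
print(robot.read_t())
a=cv2.imread('pics/etop.png')[150:290,180:470]
cv2.imwrite('pics/e1.png',cv2.resize(a,None,fx=2.7,fy=2.7,interpolation=cv2.INTER_CUBIC))
d=np.load('pics/escene.npy');P=cloud('scene',d)[d>0]
for nm,c,z,r in(('low',(.611,-.09),.079,.03),('tall',(.4468,-.166),.104,.027)):
  for n in('scene','top'): print(nm,n,circ(n,np.load(f'pics/e{n}.npy'),c,r,.035,z-.008))
E
```

```text
(0.527, -0.115) [-0.5 -0.2 -0.3]
(0.525, -0.09) [1.4 0.3 0.4]
(0.5345, 0.0) [-0.6 -0.2 -0.3]
(0.5345, 0.04) [-0.7 -0.9 -1.1]
[ 0.6 -1.2 -1.2] 21.1167
scene side (array([0.5332, 0.0653]), 190, 0.0007)
  top z 0.1135 23
top side None
  top z 0.1141 38
23.7083
low scene (array([ 0.6093, -0.0897]), 251, 0.0006)
low top (array([ 0.6119, -0.091 ]), 61, 0.0005)
tall scene (array([ 0.4448, -0.1648]), 374, 0.0008)
tall top (array([ 0.4474, -0.166 ]), 68, 0.0003)
```

View pics/e1.png

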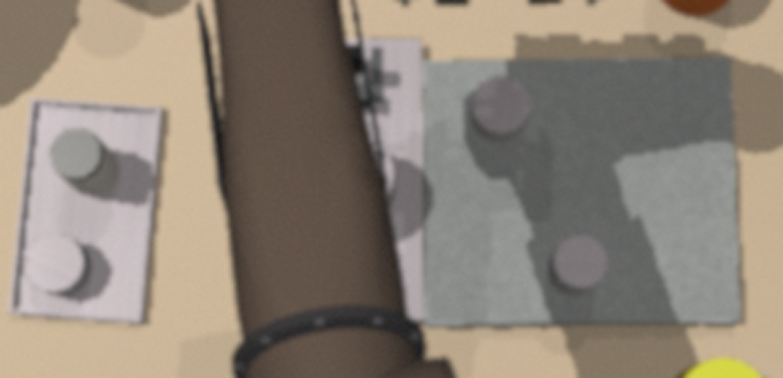

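The bystanders are unmoved (under 1 mm against the same camera's first readings) and the jar stands in the tray (78,155). The canister is at about (0.534, 0.064). Now I close the jaw with shut fingers behind the handle.

```bash
python3 - <<'E'
from h import *
robot.move_gripper(0.0)
y=.064
robot.goto([.705,y,.17],np.array([[1,0,0],[0,-1,0],[0,0,-1.]]))
robot.servo_line([.700,y,.056],speed=.15)
f0=robot.read_force().copy(); print(f0,robot.read_t())
robot.servo_line([.680,y,.056],speed=.06); robot.servo_line([.646,y,.056],speed=.04)
print(robot.read_force()-f0,robot.read_t())
x=.646
while x>.625:
    x-=.001; robot.servo_line([x,y,.056],speed=.03); f=robot.read_force()-f0; print(round(x,4),f.round(1))
    if f[0]>18: break
robot.dwell(.3); print(robot.read_force()-f0,robot.read_position(),robot.read_t())
E
```

```text
[ 0.48034414 -0.22767116  0.20697691] 26.1583
[ 0.56359076  0.87011113 -0.86777335] 27.6417
0.645 [ 0.8 -0.7 -0.9]
0.644 [ 3.6 -0.4 -2.4]
0.643 [ 3.5  0.3 -2.4]
0.642 [ 2.7  0.8 -1.7]
0.641 [ 2.8 -0.3 -3. ]
0.64 [ 4.3  0.4 -2.5]
0.639 [ 4.7 -0.8 -3.4]
0.638 [ 4.4 -1.  -3.7]
0.637 [ 5.1 -0.4 -3.6]
0.636 [ 7.7 -2.2 -5.8]
0.635 [11.6 -2.1 -9. ]
0.634 [ 16.   -2.7 -11.3]
0.633 [ 19.7  -4.4 -13.8]
[ 18.29495795  -4.49036516 -13.50441126] [0.63733282 0.06419799 0.05637331] 31.1917
```

The force rose at the predicted nip position: the TCP stalled at x = 0.637, against 0.6375 expected. I back off and check.

```bash
python3 - <<'E'
from h import *
robot.servo_line([.685,.064,.056],speed=.06); print(robot.read_force())
robot.servo_line([.70,.064,.18],speed=.2); robot.goto([.45,-.45,.25],np.array([[0,-1,0],[-1,0,0],[0,0,-1.]]))
look('f',(.531,.064))
for n in('scene','top'):
    d=np.load(f'pics/f{n}.npy'); P=cloud(n,d)[d>0]*1000
    for nm,c,z in(('fix',(474,63),72),('mov',(587,64),72),('hand',(621,64),106)):
        q=P[(np.abs(P[:,2]-z)<4)&(np.abs(P[:,0]-c[0])<25)&(np.abs(P[:,1]-c[1])<26)]
        if len(q): print(n,nm,np.percentile(q,1,0).round(1),np.percentile(q,99,0).round(1))
    q=P[(abs(P[:,2]-113)<4)&(np.hypot(P[:,0]-531,P[:,1]-64)<60)]
    (x,y),r=cv2.minEnclosingCircle(q[:,:2].astype(np.float32)); print(n,'can top',x,y,r,np.median(q[:,2]))
a=cv2.imread('pics/fscene.png')[170:390,170:500]; cv2.imwrite('pics/f1.png',cv2.resize(a,None,fx=2.4,fy=2.4,interpolation=cv2.INTER_CUBIC))
print(robot.read_t())
E
```

```text
[-0.03894929 -0.03689186 -0.06991811]
scene side (array([0.5298, 0.0652]), 565, 0.0009)
  top z 0.1132 758
top side (array([0.5311, 0.0642]), 180, 0.0016)
  top z 0.1135 617
scene fix [464.9  44.3  69.7] [465.8  44.7  72.3]
scene mov [568.6  39.5  68.2] [595.4  82.9  75.9]
scene hand [611.2  49.7 102.1] [627.3  79.4 109.6]
scene can top 531.0604858398438 65.49637603759766 47.42462921142578 113.1436669806607
top fix [465.8  42.1  68.1] [490.3  80.1  75.9]
top mov [582.5  45.9  68.3] [594.7  81.9  76. ]
top hand [611.1  50.4 103.4] [626.1  77.5 109.9]
top can top 531.0139770507812 63.84433364868164 46.219276428222656 113.12695694177499
35.15
```

View pics/f1.png

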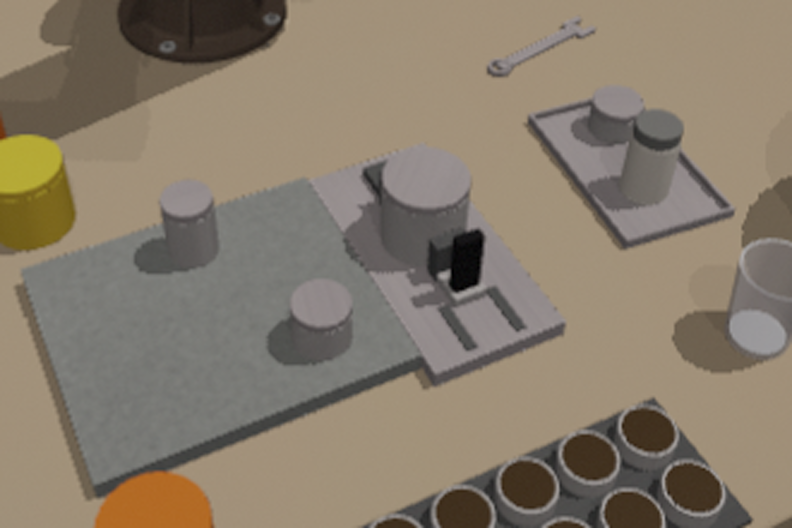

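The canister stands upright between the jaws (425,205), with the jaw and handle closed against it (455,260). The jar stands in the tray (655,160) and the tins are in place. Handing in.

```bash
python3 -c "
from rig import robot
print(robot.read_force(),robot.read_t()); robot.job_done()"
```

```text
[ 1.04140494 -0.09593908 -0.34837731] 35.15
the job is handed in; nothing more can be done
```

I finished the job in the order asked and handed it in at 35 s of the 72 s allowed. The hand-in gives no verdict, so the checks below are my own.

- **Jar:** I lifted it off the bed and set it down in the longer free end of the tray. The pictures afterwards show it upright.
- **Canister:** I slid it upright between the two tins to the bed. It now stands at about (0.531, 0.064), within 1 mm of the bed centre I had measured by the top camera.
- **Jaw:** I pushed it shut by its handle to about 20 N, and it stalled where the nip was expected. After I backed off, the jaw had travelled 41–42 mm against about 40 mm predicted, and the handle stayed put.
- **Tins:** The tall and low tins measured within 1 mm of their starting positions after the slide. In the last picture, all three tins stand where they were.

Two checks were not exact:
- **Camera offset:** The two cameras differ by 1–2 mm, as calibrated.
- **Canister top height:** It read 113 mm, against 112 mm expected.

The nip force itself I know only from the wrist reading while pushing, not after I let go.

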